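# Fit the retaining clip on the jig's pivot pin

### The arm

A 7-joint arm with a two-finger parallel gripper is mounted at the origin on the work surface. World frame = base frame: x ahead of the robot, y to its left, z up, the work surface at z = 0. Lengths are in m, angles in rad, forces in N, time in s.
With the tool pointing down it reaches from about 0.4 to 0.85 m from the base axis. Payload 10.4 kg.
Tool frame: the origin (TCP) lies between the finger pads; the fingertips stand 22 mm ahead of it and the grasp point (between the pads) lies 3 mm ahead of it; z points along the fingers, y is the line along which they close (so a half turn about z gives the same grasp; the last joint's range is limited). The gripper opens to 87 mm and grips with 3 to 60 N. Pads are 19 mm wide; open, the fingers measure 117 mm over their backs; the gripper's body (75 mm by 190 mm) begins 51 mm behind the grasp point.
Start: joints at [-1.299, 0.332, -0.065, 1.46, 0.022, 1.35, -0.088], TCP at [0.182, 0.598, 0.245] pointing down, gripper open.
Joint ranges: [-2.6, 2.6], [-0.5, 2.12], [-1.47, 1.34], [0.16, 2.42], [-1.27, 4.41], [0.06, 2.06], [-2.6, 2.6]. Speed limits (rad/s): [2.22, 2.22, 2.79, 2.79, 3.14, 3.14, 3.14].

### API

Orientations are given as a unit quaternion [w, x, y, z].
In Python, from workcell import observe, snapshot, sign_off gives the robot as it stands.
- The arm moves only by the shell command python3 -m handwheel 'ROWS' [FORCE]. ROWS is JSON, a list of rows, each a list of 3 entries, a list of its own where there are three numbers: the turn, a rotation vector about the world's x, y, z in degrees, then the shift along the world's x, y, z in cm, then the closure, from -1 (fully open) to 1 (shut). In form: [[[ax, ay, az], [tx, ty, tz], gripper], ...]. A call has 1 to 20 rows; each row shifts and turns the commanded pose from where the row before left it; what a row does not reach is not made up. A row lasts 1/12 s, in which the tool goes at most 41.7 mm and 7.16 degrees, less where a joint would pass 70% of its speed; a pose out of reach is approached as far as the arm can. A call with a gripper value outside its range is refused whole. The fingers move at their own pace and stop on an object; FORCE is the grip in N (left out, the last holds). Time passes only in rows, so rows that do not move let the fingers close. It gives the time, the measured TCP pose, the force, the opening and the grip force at its end, in the units of the state.
- observe(): the state, without advancing time (a new reading comes with each control period).
- snapshot(name): name is "scene" or "side" or "wrist"; returns a dict with "frame" (400x640x3 uint8, red, green, blue), "K" (3x3 intrinsics, pixels), "T" (4x4, takes a point from camera to world coordinates). Camera axes: x right, y up, looking along -z (the intrinsics and any distortion apply to the point x, -y, -z); pixel columns grow to the right and rows downward; lengths in m; the calibration is good to about 2 mm. A picture is of the moment at which its call begins. There is no depth.
- sign_off(): hands the job in; it is judged then, once.
The state is a dict: "time": time; "joints": joint angles; "qvel": joint speeds; "joint_efforts": joint torques, N m; "tcp_pos": TCP position; "orientation": TCP orientation; "wrist_force": force on the tool from outside, world axes, zero at the start; "torque": the same for the moment, N m; "width": finger opening in m; "gripper_force": force on a finger pad.
Only numpy, scipy, OpenCV 4.12 (cv2) and the standard library are available. Lean on these libraries where they do the work, as an engineer would, in place of code of your own. Each camera call takes 0.05 s, during which the arm holds its last target. There are 200 camera calls.

### The job

Lift the open C-shaped retaining clip straight up out of its tray pocket by its tab, lay it flat on the jig's steel plate in front of the pivot pin with its mouth towards the pin, and let go of it there. Then push it along the plate until it snaps fully home in the groove under the pin's head. Leave the other two plates in their pockets and the other things on the bench where they are.

Things in the scene. Friction and masses are not known exactly. Their poses are not given: they have to be found in the camera images.
- clip_tab (a point): Centre of the upright tab of the open retaining clip: a steel C-shaped plate 8 mm thick, 50 by 44 mm, 100 g. x points from tab to open mouth, z up. Tab: 10 mm thick (x), 24 wide (y), 32 high, at the back end; this point is 16 mm under its top and 24 mm above the plate's underside. Tab and plate end in one flat upright back face, 5 mm behind this point (30 mm behind clip_eye).
- clip_eye (a point): Centre of the clip's round opening (22 mm diameter), half-way up its plate; 25 mm ahead (+x) of clip_tab and 20 mm lower. The mouth, at +x, is a 13 mm gap between two rounded lips 10 mm ahead, on sprung legs that the pin forces apart (5 to 15 N) and that snap shut behind it when this point is within about 10 mm of the pin's axis; home is this point on the axis, 1 mm play.
- tray: Wooden tray, 85 (x) by 250 (y) by 18 mm high, fixed; origin at the centre of its underside. Three pockets along y, 80 mm apart, 52 by 46 mm, floors 6 mm above the bench. In each a plate lies with 1 mm clearance all round, sunk 4 mm; only its tab, at the tray's -x side, stands 28 mm out. Plates' axes parallel the tray's. Which plate is in which pocket varies.
- jig: Fixed filing jig: green base 170 (x) by 120 mm (y) with a flat steel plate 100 mm wide, its top 30 mm above the bench; origin at the centre of the underside. The pivot pin stands 35 mm to +x of the centre; the plate is clear for 115 mm on its -x side. A green fence, 16 mm high, crosses the +x end, 34 mm beyond the pin's axis, with two screw heads sticking out 6 mm.
- pin (a point): On the pivot pin's axis, half-way up its groove, 5 mm above the jig's plate; axes as the jig's. The groove is 20 mm in diameter and 10 mm high, from the plate up to the pin's head, which is 28 mm in diameter and 9 mm high (top 19 mm above the plate).
- spacer_tab (a point): The spacer: a closed ring plate, without a mouth. It has the same back bar and the same tab as the clip and lies the same way in a pocket of the tray. This point is the centre of its tab. It is to stay where it is.
- blank_tab (a point): The blank: a solid plate, without an opening. It has the same back bar and the same tab as the clip and lies the same way in a pocket of the tray. This point is the centre of its tab. It is to stay where it is.
- file: a flat file, 330 mm long, lying beyond the tray; a bystander, to be left alone.
- driver: a screwdriver, 180 mm long, lying between the tray and the jig; a bystander, to be left alone.
- spanner: a spanner, 180 mm long, lying beyond the jig; a bystander, to be left alone.
- nut: a round nut, 26 mm across, 10 mm high, beyond the screwdriver; a bystander, to be left alone.
- bolt: a bolt standing on its 26 mm head, 45 mm high, beyond the gap between tray and jig; a bystander, to be left alone.

How it is judged:
By the outcome, as a careful person would: the job done as asked, in the order asked, and still so for the second after the job is handed in, with the robot touching nothing.
It also fails if it takes over 54 s, if anything falls off the work surface, if the arm or the gripper's body presses on something with over 40 N, if the wrist force passes 120 N, or if a joint passes its speed limit or range.

## Working session

There is one attempt and no reset: what is moved stays moved. The work goes in short steps, Python scripts to look and compute and a shell command to move; the robot and the scene stay as the last step left them, time stands still between calls to the robot, and variables do not carry over. Pictures are saved under pics/ and viewed, at most 10 in all, crops included, and the job is handed in when it is done.

```bash
mkdir -p pics; ls; cat > h.py <<'E'
import numpy as np,cv2
from workcell import observe,snapshot,sign_off
def ray(s,u,v):
    d=np.linalg.inv(s["K"])@[u,v,1]; d=np.array([d[0],-d[1],-d[2]])
    return s["T"][:3,3],s["T"][:3,:3]@d
def onz(s,u,v,z):
    o,d=ray(s,u,v); return o+d*(z-o[2])/d[2]
def proj(s,p):
    c=s["T"][:3,:3].T@(np.array(p)-s["T"][:3,3]); q=s["K"]@[c[0],-c[1],-c[2]]; return q[:2]/q[2]
def save(s,n): cv2.imwrite("pics/"+n+".png",s["frame"][:,:,::-1])
E
python3 - <<'E'
from h import *
print(observe())
for n in("scene","side","wrist"):
    s=snapshot(n);save(s,n+"0");print(n,s["K"].round(1).tolist(),s["T"].round(3).tolist(),[k for k in s])
a=cv2.imread("pics/scene0.png");b=cv2.imread("pics/side0.png")
E
```

```text
pics
{'time': 0.0, 'joints': array([-1.29859641,  0.3328851 , -0.06468602,  1.46094146,  0.02158031,
        1.34989981, -0.08848104]), 'qvel': array([-0.00175857,  0.00158936, -0.0001118 , -0.00154729, -0.001456  ,
       -0.00069817,  0.00051774]), 'joint_efforts': array([-1.56473183e-03, -6.23253322e+01,  2.36337713e-02, -3.89908469e+01,
       -6.14277623e-02,  3.95833421e-02,  1.34241718e-04]), 'tcp_pos': array([0.18149518, 0.59769358, 0.24374555]), 'orientation': array([-7.99003525e-05,  1.46855663e-01,  9.89157670e-01, -7.15150169e-04]), 'wrist_force': array([0.90465783, 0.63281621, 1.01293377]), 'torque': array([-0.02095232, -0.02327591,  0.01524986]), 'gripper_force': 0.0, 'width': 0.08683288544004879}
scene [[362.4, 0.0, 319.0], [0.0, 362.4, 196.9], [0.0, 0.0, 1.0]] [[0.642, -0.488, 0.592, 1.029], [0.767, 0.42, -0.485, -0.348], [-0.012, 0.765, 0.644, 0.536], [0.0, 0.0, 0.0, 1.0]] ['frame', 'K', 'T']
side [[511.3, 0.0, 317.9], [0.0, 511.3, 203.5], [0.0, 0.0, 1.0]] [[0.717, 0.392, -0.577, 0.013], [-0.697, 0.378, -0.609, -0.625], [-0.021, 0.839, 0.544, 0.618], [0.0, 0.0, 0.0, 1.0]] ['frame', 'K', 'T']
wrist [[336.2, 0.0, 316.3], [0.0, 336.2, 198.8], [0.0, 0.0, 1.0]] [[0.291, -0.929, -0.23, 0.118], [0.957, 0.282, 0.072, 0.616], [-0.002, -0.241, 0.971, 0.384], [0.0, 0.0, 0.0, 1.0]] ['frame', 'K', 'T']
```

View pics/scene0.png

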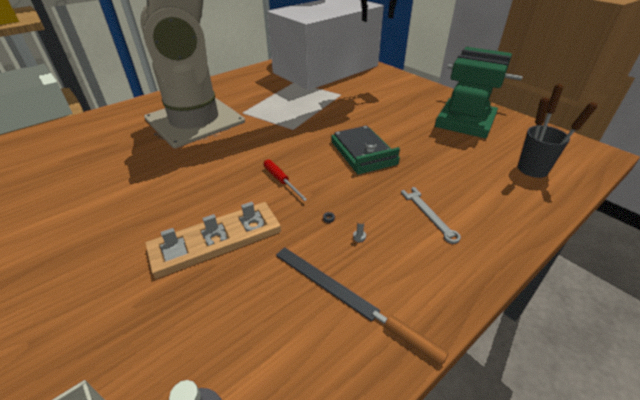

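View pics/side0.png

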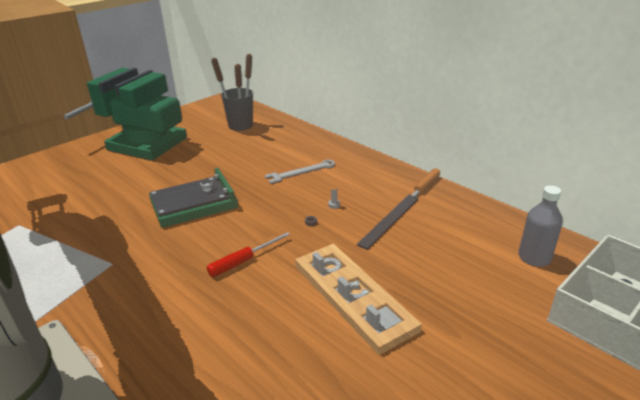

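The tray is at scene (213,240) and side (358,298): the blank is at scene (172,245), with two ring-like plates at (215,232) and (251,217). The jig is at scene (365,148) and side (193,198). I'll enlarge both.

```bash
python3 - <<'E'
import cv2,numpy as np
a=cv2.imread("pics/scene0.png");b=cv2.imread("pics/side0.png")
f=lambda i,x,y,w,h:cv2.resize(i[y:y+h,x:x+w],(400,300),interpolation=cv2.INTER_CUBIC)
o=np.vstack([np.hstack([f(a,140,185,148,111),f(b,285,235,148,111)]),np.hstack([f(a,320,115,92,69),f(b,140,160,108,81)])])
cv2.imwrite("pics/c1.png",o)
E
```

```text
(no output)
```

View pics/c1.png

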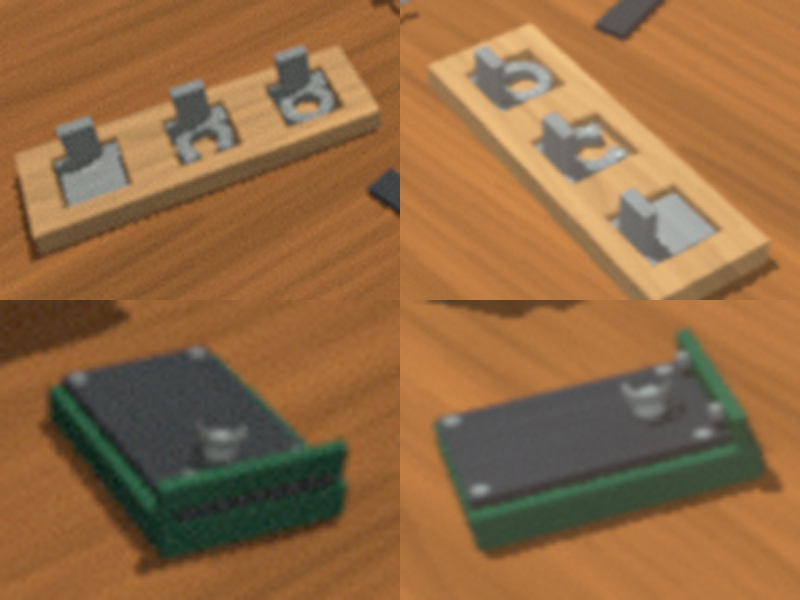

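The middle plate is the clip (mouth away from the tab); the far-right one in scene is the closed ring. Now coarse positions from both views.

```bash
python3 - <<'E'
from h import *
A=snapshot("scene");B=snapshot("side")
sa=lambda x,y,c=(140,185,.37):(c[0]+x*c[2],c[1]+y*c[2])
P={}
def show(n,s,uv,z): P[n]=onz(s,*uv,z); print(n,P[n].round(4))
for i,q in enumerate([(18,157),(338,47),(378,112),(38,237)]): show("trayA%d"%i,A,sa(*q),.018)
for i,q in enumerate([(430-400,67),(130,25),(368,245)]): show("trayB%d"%i,B,sa(*q,(285,235,.37)),.018)
# tab tops
for i,q in enumerate([(75,127),(188,90),(291,55)]): show("tabA%d"%i,A,sa(*q),.046)
for i,q in enumerate([(88,53),(160,124),(236,200)]): show("tabB%d"%i,B,sa(*q,(285,235,.37)),.046)
J=(320,115,.23);K=(140,160,.27)
for i,q in enumerate([(70,82),(205,47),(300,142),(160,190)]): show("plateA%d"%i,A,sa(*q,J),.03)
for i,q in enumerate([(38,123),(75,203)]): show("plateB%d"%i,B,sa(*q,K),.03)
show("pinA",A,sa(222,130,J),.047);show("pinB",B,sa(248,88,K),.047)
yaw=lambda a,b:np.degrees(np.arctan2(*(b-a)[1::-1]))
print("tray long",yaw(P["trayA0"],P["trayA1"]),yaw(P["trayA3"],P["trayA2"]),yaw(P["trayB1"],P["trayB2"]))
print("jig x",yaw(P["plateA0"],P["plateA3"]),yaw(P["plateA1"],P["plateA2"]),"y",yaw(P["plateA0"],P["plateA1"]))
E
```

```text
trayA0 [ 0.4406 -0.3006  0.018 ]
trayA1 [ 0.4895 -0.0585  0.018 ]
trayA2 [ 0.5718 -0.0771  0.018 ]
trayA3 [ 0.5212 -0.3164  0.018 ]
trayB0 [ 0.4877 -0.0616  0.018 ]
trayB1 [ 0.5689 -0.0777  0.018 ]
trayB2 [ 0.5161 -0.3223  0.018 ]
tabA0 [ 0.47   -0.2622  0.046 ]
tabA1 [ 0.4873 -0.1841  0.046 ]
tabA2 [ 0.5031 -0.1065  0.046 ]
tabB0 [ 0.5021 -0.1046  0.046 ]
tabB1 [ 0.4846 -0.1862  0.046 ]
tabB2 [ 0.4679 -0.262   0.046 ]
plateA0 [0.3884 0.2411 0.03  ]
plateA1 [0.4129 0.3369 0.03  ]
plateA2 [0.5297 0.2973 0.03  ]
plateA3 [0.5116 0.1992 0.03  ]
plateB0 [0.4077 0.3291 0.03  ]
plateB1 [0.3797 0.2364 0.03  ]
pinA [0.5083 0.2513 0.047 ]
pinB [0.5039 0.2466 0.047 ]
tray long 78.58183648528691 78.06434635468543 -102.17304538051208
jig x -18.816067423680686 -18.737598625713684 y 75.68320291591851
```

```bash
python3 -m handwheel '[[[0,0,0],[1.8,-2.2,0],-0.2],[[0,0,0],[1.8,-2.2,0],-0.2],[[0,0,0],[1.8,-2.2,0],-0.2],[[0,0,0],[1.8,-2.2,0],-0.2],[[0,0,0],[1.8,-2.2,0],-0.2],[[0,0,0],[1.8,-2.2,0],-0.2],[[0,0,0],[1.8,-2.2,0],-0.2],[[0,0,0],[1.8,-2.2,0],-0.2],[[0,0,0],[1.8,-2.2,0],-0.2],[[0,0,0],[1.8,-2.2,0],-0.2],[[0,0,0],[1.8,-2.2,0],-0.2],[[0,0,0],[1.8,-2.2,0],-0.2],[[0,0,0],[1.8,-2.2,0],-0.2],[[0,0,0],[1.8,-2.2,0],-0.2],[[0,0,0],[1.8,-2.2,0],-0.2],[[0,0,0],[1.8,-2.2,0],-0.2],[[0,0,0],[0,0,0],-0.2],[[0,0,0],[0,0,0],-0.2]]' && python3 - <<'E'
from h import *
s=snapshot("wrist");save(s,"w1");np.save("w1T.npy",s["T"])
print(proj(s,[.506,.249,.047]))
E
```

```text
time: 1.75
tcp_pos: [0.4704, 0.2446, 0.2446]
orientation: [0.0, 0.149, 0.989, -0.0]
wrist_force: [-0.7, 1.0, 0.1]
width: 0.0522
gripper_force: 0.0
[331.69196139 212.31969037]
```

View pics/w1.png

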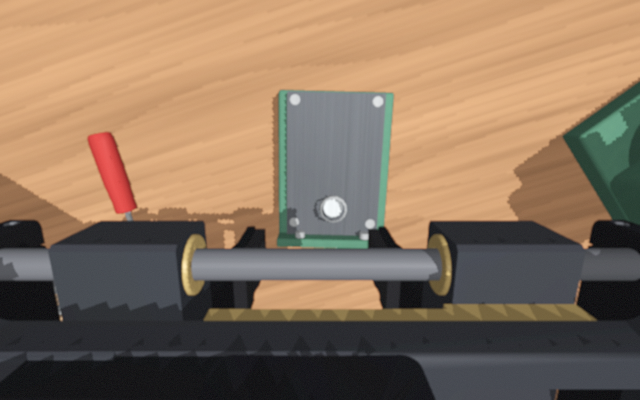

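The pin head is at (331,208) and the steel plate spans (283,92)–(392,93) to (278,240)–(383,240). Now precise measurement.

```bash
python3 - <<'E'
from h import *
s=snapshot("wrist");im=s["frame"];hsv=cv2.cvtColor(im,cv2.COLOR_RGB2HSV)
# pin head: bright blob
g=cv2.cvtColor(im,cv2.COLOR_RGB2GRAY)
m=np.zeros_like(g);m[190:228,312:352]=(g[190:228,312:352]>150)*255
n,l,st,c=cv2.connectedComponentsWithStats(m)
i=1+st[1:,4].argmax();print("head",st[i],c[i],onz(s,*c[i],.049))
# plate edges: rows 115..200, transition of saturation (grey->green) 
L=[];R=[]
for v in range(112,196,4):
    row=hsv[v].astype(int); gr=(row[:,1]<60)
    xs=[u for u in range(336,250,-1) if not gr[u] and not gr[u-1]]; L.append((xs[0]+.5,v))
    xs=[u for u in range(336,420) if not gr[u] and not gr[u+1]]; R.append((xs[0]-.5,v))
for n,E in(("L",L),("R",R)):
    w=np.array([onz(s,*e,.03) for e in E]); f=cv2.fitLine(w[:,:2].astype(np.float32),cv2.DIST_HUBER,0,.01,.01).ravel()
    print(n,np.degrees(np.arctan2(f[1],f[0])),f[2:],E[0],E[-1]); 
for p in[(294,100),(378,102)]: print(onz(s,*p,.03))
E
```

```text
head [320 197  26  26 438] [332.76027397 208.06164384] [0.50034318 0.25303064 0.049     ]
L -19.024872 [0.4356513  0.22061053] (285.5, 112) (284.5, 192)
R -18.315535 [0.46221992 0.31778795] (383.5, 112) (378.5, 192)
[0.38525155 0.24672199 0.03      ]
[0.4119636  0.32758808 0.03      ]
```

```bash
python3 -m handwheel '[[[0,0,1],[0.1,-2.8,0],-0.2],[[0,0,1],[0.1,-2.8,0],-0.2],[[0,0,1],[0.1,-2.8,0],-0.2],[[0,0,1],[0.1,-2.8,0],-0.2],[[0,0,1],[0.1,-2.8,0],-0.2],[[0,0,0],[0.1,-2.8,0],-0.2],[[0,0,0],[0.1,-2.8,0],-0.2],[[0,0,0],[0.1,-2.8,0],-0.2],[[0,0,0],[0.1,-2.8,0],-0.2],[[0,0,0],[0.1,-2.8,0],-0.2],[[0,0,0],[0.1,-2.8,0],-0.2],[[0,0,0],[0.1,-2.8,0],-0.2],[[0,0,0],[0.1,-2.8,0],-0.2],[[0,0,0],[0.1,-2.8,0],-0.2],[[0,0,0],[0.1,-3.2,-2],-0.2],[[0,0,0],[0,0,-2],-0.2],[[0,0,0],[0,0,0],-0.2],[[0,0,0],[0,0,0],-0.2]]' && python3 - <<'E'
from h import *
s=snapshot("wrist");save(s,"w2")
print(proj(s,[.486,-.185,.046]))
E
```

```text
time: 3.35
tcp_pos: [0.4844, -0.1763, 0.2041]
orientation: [-0.001, 0.103, 0.995, 0.0]
wrist_force: [0.3, 0.2, 0.7]
width: 0.052
gripper_force: 0.0
[308.69866828 193.93772099]
```

View pics/w2.png

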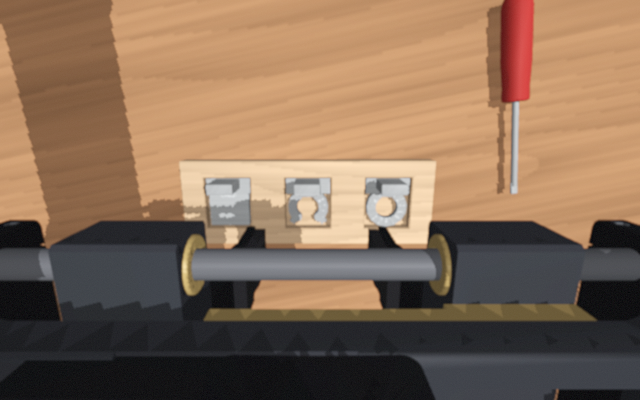

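The clip is the middle plate, tab at about (307,190), with the tray back edge along v≈160 from u=182 to 434. Locate the tab from the tray edges and directly.

```bash
python3 - <<'E'
from h import *
s=snapshot("wrist");im=s["frame"]
hsv=cv2.cvtColor(im,cv2.COLOR_RGB2HSV).astype(int)
# tray back edge: strongest vertical gradient in luminance/saturation near row 160
S=cv2.GaussianBlur(im,(3,3),0).astype(float)[:,:,2]
bk=[(u,140+np.argmax(np.diff(S[140:175,u]))+.5) for u in range(195,425,4)]
w=np.array([onz(s,*p,.018) for p in bk]);f=cv2.fitLine(w[:,:2].astype(np.float32),cv2.DIST_HUBER,0,.003,.01).ravel()
d=f[:2]*np.sign(f[1]);print("back edge yaw",np.degrees(np.arctan2(d[1],d[0])),np.median([p[1] for p in bk]))
lf=[];rt=[]
for v in range(168,215,3):
    a=np.diff(S[v,165:200]);lf.append((165.5+a.argmax(),v))
    a=np.diff(S[v,420:450]);rt.append((420.5+a.argmin(),v))
print(np.median([p[0] for p in lf]),np.median([p[0] for p in rt]))
L=np.median([onz(s,*p,.018)[:2]@d for p in lf]);R=np.median([onz(s,*p,.018)[:2]@d for p in rt]);print("len",R-L)
n=np.array([d[1],-d[0]]);b=f[2:]@n
print("tab from tray",d*(L+R)/2+n*(b+.0225))
# tab top: grey pixels above tray
g=(hsv[:,:,1]<45)
m=np.zeros((400,640),np.uint8);m[170:230,280:335]=g[170:230,280:335]*255
ys,xs=np.nonzero(m);print("clip grey bbox",xs.min(),xs.max(),ys.min(),ys.max())
cv2.imwrite("pics/c2.png",cv2.resize(im[150:235,270:345,::-1],(525,595),interpolation=cv2.INTER_CUBIC))
E
```

```text
back edge yaw 78.22394 159.5
181.5 432.5
len 0.25040304684350767
tab from tray [ 0.48139311 -0.18605061]
clip grey bbox 285 329 177 222
```

View pics/c2.png

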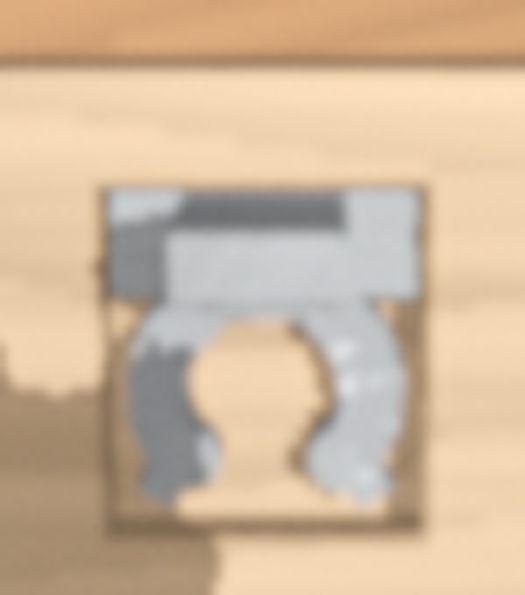

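The middle plate's mouth is open at the bottom, so it is the clip; the tab top centre is at crop (261,267), i.e. (307.4,188.1).

```bash
python3 - <<'E'
from h import *
s=snapshot("wrist");t=onz(s,307.3,188.1,.046);o=observe()
from scipy.spatial.transform import Rotation as R
q=o["orientation"];M=R.from_quat(np.r_[q[1:],q[0]]).as_matrix();a=M[:,1]
print(t,o["tcp_pos"],t-o["tcp_pos"],"tool y",np.degrees(np.arctan2(a[1],a[0])),M[:,2])
E
```

```text
[ 0.48219721 -0.18521665  0.046     ] [ 0.48552121 -0.17648685  0.20574325] [-0.003324   -0.0087298  -0.15974325] tool y 78.260938679982 [ 1.57572128e-03  4.22515625e-04 -9.99998669e-01]
```

```bash
python3 -m handwheel '[[[0,0,0],[-0.3,-0.9,-2],-0.2],[[0,0,0],[0,0,-3],-0.2],[[0,0,0],[0,0,-3],-0.2],[[0,0,0],[0,0,-3],-0.2],[[0,0,0],[0,0,-2],-0.2],[[0,0,0],[0,0,-1],-0.2],[[0,0,0],[0,0,-1],-0.2],[[0,0,0],[0,0,-1],-0.2],[[0,0,0],[0,0,0],-0.2],[[0,0,0],[0,0,0],-0.2]]' 30
```

```text
time: 4.33
tcp_pos: [0.482, -0.1869, 0.0451]
orientation: [0.0, 0.104, 0.995, 0.0]
wrist_force: [0.5, -0.2, 0.0]
width: 0.052
gripper_force: 0.0
```

```bash
python3 -m handwheel '[[[0,0,0],[0,0.05,0],0.3],[[0,0,0],[0,0,0],0.3],[[0,0,0],[0,0,0],0.6],[[0,0,0],[0,0,0],0.8],[[0,0,0],[0,0,0],0.8],[[0,0,0],[0,0,0],0.8],[[0,0,0],[0,0,0],0.8],[[0,0,0],[0,0,0],0.8]]' 30; python3 - <<'E'
from h import *
A=snapshot("scene");B=snapshot("side")
a=A["frame"][185:296,140:288];b=B["frame"][235:346,285:433]
cv2.imwrite("pics/c3.png",np.hstack([cv2.resize(x,(400,300),interpolation=cv2.INTER_CUBIC) for x in(a,b)])[:,:,::-1])
E
```

```text
time: 5.0
tcp_pos: [0.4819, -0.186, 0.0448]
orientation: [0.0, 0.103, 0.995, 0.0]
wrist_force: [-0.7, 4.7, 5.6]
width: 0.0236
gripper_force: 30.0
```

View pics/c3.png

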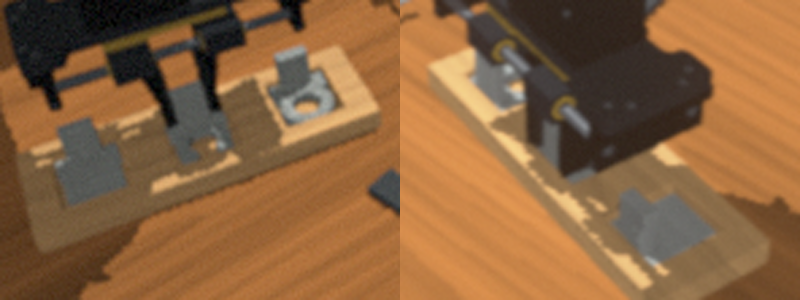

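Both fingers hold the clip's tab (width 24 mm) and the other plates are undisturbed. Lift straight up.

```bash
python3 -m handwheel '[[[0,0,0],[0,0,0.3],0.8],[[0,0,0],[0,0,0.5],0.8],[[0,0,0],[0,0,0.5],0.8],[[0,0,0],[0,0,0.7],0.8],[[0,0,0],[0,0,1],0.8],[[0,0,0],[0,0,2],0.8],[[0,0,0],[0,0,2.5],0.8],[[0,0,0],[0,0,2.5],0.8],[[0,0,0],[0,0,2],0.8],[[0,0,0],[0,0,0],0.8],[[0,0,0],[0,0,0],0.8]]' 30; python3 - <<'E'
from h import *
s=snapshot("wrist");A=snapshot("scene")
print(proj(s,[.4819,-.186,.168]))
a=A["frame"][125:296,100:328];b=s["frame"][150:300,220:420]
cv2.imwrite("pics/c4.png",np.hstack([cv2.resize(x,(400,300),interpolation=cv2.INTER_CUBIC) for x in(a,b)])[:,:,::-1])
E
```

```text
time: 6.02
tcp_pos: [0.4821, -0.1871, 0.1661]
orientation: [0.002, 0.104, 0.995, 0.0]
wrist_force: [-0.2, 0.3, -1.2]
width: 0.0236
gripper_force: 30.0
[321.5450008  266.40037247]
```

View pics/c4.png

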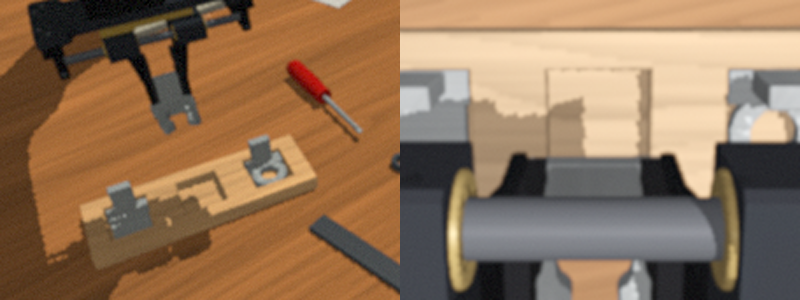

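The clip hangs level from the gripper and its pocket is empty. Carry it over the jig.

```bash
python3 -m handwheel '[[[0,0,-0.4],[-0.28,2.71,0],0.8],[[0,0,-0.4],[-0.28,2.71,0],0.8],[[0,0,-0.4],[-0.28,2.71,0],0.8],[[0,0,-0.4],[-0.28,2.71,0],0.8],[[0,0,-0.4],[-0.28,2.71,0],0.8],[[0,0,-0.4],[-0.28,2.71,0],0.8],[[0,0,-0.4],[-0.28,2.71,0],0.8],[[0,0,-0.4],[-0.28,2.71,0],0.8],[[0,0,-0.4],[-0.28,2.71,0],0.8],[[0,0,-0.4],[-0.28,2.71,0],0.8],[[0,0,-0.4],[-0.28,2.71,0],0.8],[[0,0,-0.4],[-0.28,2.71,0],0.8],[[0,0,-0.4],[-0.28,2.71,0],0.8],[[0,0,-0.4],[-0.28,2.71,0],0.8],[[0,0,-0.4],[-0.28,2.71,0],0.8],[[0,0,-0.4],[-0.28,2.71,0],0.8],[[0,0,-0.4],[-0.28,2.71,0],0.8],[[0,0,0],[0,0,0],0.8],[[0,0,0],[0,0,0],0.8]]'; python3 - <<'E'
from h import *
from scipy.spatial.transform import Rotation as R
o=observe();q=o["orientation"];M=R.from_quat(np.r_[q[1:],q[0]]).as_matrix()
print(o["tcp_pos"],M.round(4).tolist(),np.degrees(np.arctan2(M[1,1],M[0,1])))
E
```

```text
time: 7.7
tcp_pos: [0.433, 0.275, 0.1632]
orientation: [-0.001, 0.161, 0.987, -0.001]
wrist_force: [0.8, -1.1, -1.4]
width: 0.0234
gripper_force: 30.0
[0.43303696 0.27504552 0.16321857] [[-0.9481, 0.3179, -0.0017], [0.3179, 0.9481, -0.0017], [0.0011, -0.0022, -1.0]] 71.46380768006694
```

```bash
python3 -m handwheel '[[[0,0,0],[0,0,-1.5],0.8],[[0,0,0],[0,0,-2],0.8],[[0,0,0],[0,0,-2],0.8],[[0,0,0],[0,0,-1.5],0.8],[[0,0,0],[0,0,-1],0.8],[[0,0,0],[0,0,-0.6],0.8],[[0,0,0],[0,0,-0.4],0.8],[[0,0,0],[0,0,0],0.8],[[0,0,0],[0,0,0],0.8]]'
```

```text
time: 8.45
tcp_pos: [0.4343, 0.2742, 0.0751]
orientation: [0.0, 0.163, 0.987, 0.0]
wrist_force: [-0.4, 0.1, -1.1]
width: 0.0233
gripper_force: 30.0
```

```bash
python3 - <<'E'
from h import *
A=snapshot("side");B=snapshot("scene");o=observe();print(o["tcp_pos"],o["wrist_force"])
a=A["frame"][160:241,140:248];b=B["frame"][115:184,320:412]
cv2.imwrite("pics/c5.png",np.hstack([cv2.resize(x,(400,300),interpolation=cv2.INTER_CUBIC) for x in(a,b)])[:,:,::-1])
E
```

```text
[0.43443233 0.27455673 0.07536753] [-0.10891317  0.06421078 -0.50857755]
```

View pics/c5.png

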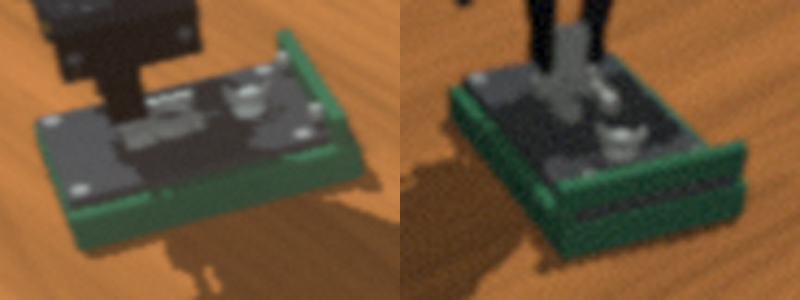

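The clip hovers about 6 mm over the plate, mouth facing the pin (side crop: clip front at (200,110), pin at (247,98)). Lower it onto the plate.

```bash
python3 -m handwheel '[[[0,0,0],[0,0,-0.2],0.8],[[0,0,0],[0,0,-0.2],0.8],[[0,0,0],[0,0,-0.1],0.8],[[0,0,0],[0,0,0],0.8],[[0,0,0],[0,0,0],0.8]]'
```

```text
time: 8.97
tcp_pos: [0.4339, 0.2742, 0.0695]
orientation: [-0.0, 0.162, 0.987, -0.0]
wrist_force: [0.1, 0.2, -1.2]
width: 0.024
gripper_force: 30.0
```

```bash
python3 -m handwheel '[[[0,0,0],[0,0,-0.1],0.8],[[0,0,0],[0,0,0],0.8],[[0,0,0],[0,0,0],0.8]]'
```

```text
time: 9.22
tcp_pos: [0.4341, 0.2744, 0.0688]
orientation: [0.0, 0.162, 0.987, 0.0]
wrist_force: [-0.8, -1.8, 2.2]
width: 0.0238
gripper_force: 30.0
```

Contact at the expected height. Let go, then rise clear.

```bash
python3 -m handwheel '[[[0,0,0],[0,0,0],0.3],[[0,0,0],[0,0,0],0.1],[[0,0,0],[0,0,0],-0.1],[[0,0,0],[0,0,0],-0.1],[[0,0,0],[0,0,0],-0.1],[[0,0,0],[0,0,0.5],-0.1],[[0,0,0],[0,0,2],-0.1],[[0,0,0],[0,0,3],-0.1],[[0,0,0],[0,0,3],-0.1],[[0,0,0],[-1.9,0.6,3],-0.1],[[0,0,0],[-1.9,0.6,3],0.3],[[0,0,0],[0,0,0],0.6],[[0,0,0],[0,0,0],1],[[0,0,0],[0,0,0],1]]' 20; python3 - <<'E'
from h import *
s=snapshot("wrist");save(s,"w3");d=np.array([.948,-.319])
print(proj(s,[.434,.274,.070]),proj(s,[.501,.252,.049]))
o=observe();print(o["tcp_pos"],o["width"])
cv2.imwrite("pics/c6.png",cv2.resize(s["frame"][130:330,210:450,::-1],(720,600),interpolation=cv2.INTER_CUBIC))
E
```

```text
time: 10.38
tcp_pos: [0.396, 0.286, 0.2136]
orientation: [0.0, 0.162, 0.987, 0.0]
wrist_force: [-0.1, 0.4, 0.2]
width: 0.0288
gripper_force: 0.0
[318.67036286 236.84230894] [319.06972948 295.67122425]
[0.39599435 0.28568528 0.21290053] 0.02457149277904143
```

View pics/c6.png

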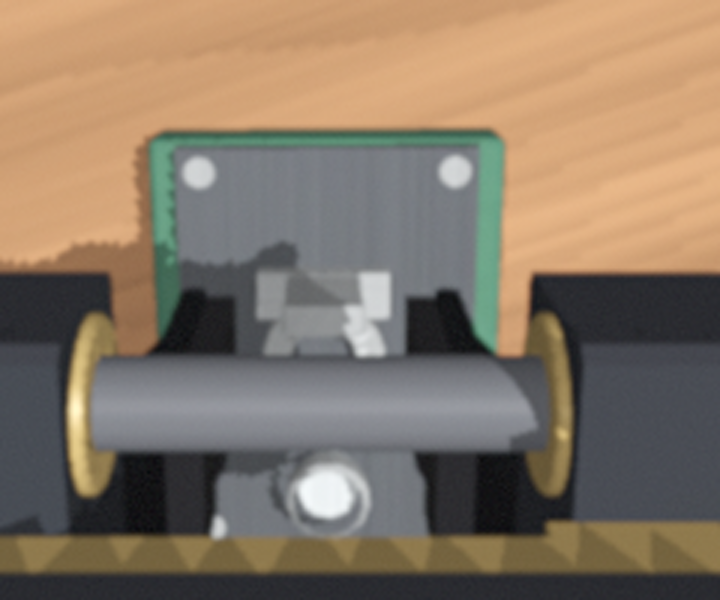

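The clip lies flat and free, centred within 1 mm of the pin line (tab u≈324, pin u≈328 in the crop). Fingers shut, go down behind its back face.

```bash
python3 -m handwheel '[[[0,0,0],[1.0,-0.2,-2],1],[[0,0,0],[0,0,-3],1],[[0,0,0],[0,0,-3],1],[[0,0,0],[0,0,-3],1],[[0,0,0],[0,0,-2],1],[[0,0,0],[0,0,-1.5],1],[[0,0,0],[0,0,-0.8],1],[[0,0,0],[0,0,-0.4],1],[[0,0,0],[0,0,0],1],[[0,0,0],[0,0,0],1]]' 20
```

```text
time: 11.27
tcp_pos: [0.4064, 0.2843, 0.057]
orientation: [0.0, 0.163, 0.987, 0.0]
wrist_force: [0.5, -0.5, 0.6]
width: 0.0007
gripper_force: 0.0
```

```bash
python3 -m handwheel '[[[0,0,0],[0.28,-0.095,-0.2],1],[[0,0,0],[0.28,-0.095,0],1],[[0,0,0],[0.28,-0.095,0],1],[[0,0,0],[0.28,-0.095,0],1],[[0,0,0],[0.28,-0.095,0],1],[[0,0,0],[0.28,-0.095,0],1],[[0,0,0],[0.28,-0.095,0],1],[[0,0,0],[0.28,-0.095,0],1],[[0,0,0],[0.28,-0.095,0],1],[[0,0,0],[0.28,-0.095,0],1],[[0,0,0],[0.28,-0.095,0],1],[[0,0,0],[0,0,0],1],[[0,0,0],[0,0,0],1]]'
```

```text
time: 12.35
tcp_pos: [0.437, 0.2736, 0.0545]
orientation: [0.0, 0.163, 0.987, -0.0]
wrist_force: [-0.1, 0.7, 0.1]
width: 0.0008
gripper_force: 0.0
```

```bash
python3 - <<'E'
from h import *
A=snapshot("side");B=snapshot("scene");o=observe();print(o["tcp_pos"],o["wrist_force"])
a=A["frame"][160:241,140:248];b=B["frame"][115:184,320:412]
cv2.imwrite("pics/c7.png",np.hstack([cv2.resize(x,(400,300),interpolation=cv2.INTER_CUBIC) for x in(a,b)])[:,:,::-1])
E
```

```text
[0.43676495 0.27374193 0.05452131] [-0.28998545  0.29877015 -0.68212207]
```

View pics/c7.png

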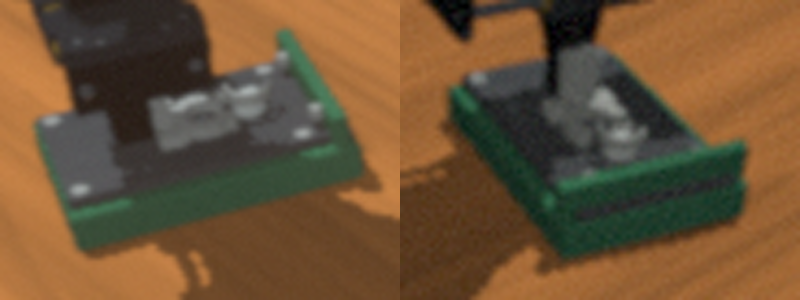

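The clip has been pushed up to the pin's lips, straight (side crop: clip (195,120), pin (247,98)). That makes 11 viewed pictures, one over the limit of 10, so I'll go on by force and position readings only.

```bash
python3 -m handwheel '[[[0,0,0],[0.19,-0.064,0],1],[[0,0,0],[0.19,-0.064,0],1],[[0,0,0],[0.19,-0.064,0],1],[[0,0,0],[0.19,-0.064,0],1],[[0,0,0],[0.19,-0.064,0],1],[[0,0,0],[0.19,-0.064,0],1]]'
```

```text
time: 12.95
tcp_pos: [0.4478, 0.2704, 0.0546]
orientation: [-0.0, 0.162, 0.987, 0.0]
wrist_force: [-4.6, 2.0, 1.4]
width: 0.0003
gripper_force: 2.7
```

```bash
python3 -m handwheel '[[[0,0,0],[0.19,-0.064,0],1],[[0,0,0],[0.19,-0.064,0],1],[[0,0,0],[0.19,-0.064,0],1]]'
```

```text
time: 13.2
tcp_pos: [0.4532, 0.2689, 0.0546]
orientation: [-0.001, 0.162, 0.987, 0.0]
wrist_force: [-5.0, 3.1, 2.8]
width: 0.0003
gripper_force: 3.2
```

```bash
python3 -m handwheel '[[[0,0,0],[0.19,-0.064,0],1],[[0,0,0],[0.19,-0.064,0],1]]'
```

```text
time: 13.37
tcp_pos: [0.4572, 0.2675, 0.0546]
orientation: [-0.001, 0.162, 0.987, 0.0]
wrist_force: [-3.9, 2.9, 3.2]
width: 0.0002
gripper_force: 2.3
```

```bash
python3 -m handwheel '[[[0,0,0],[0.1,-0.034,0],1],[[0,0,0],[0.1,-0.034,0],1],[[0,0,0],[0.1,-0.034,0],1],[[0,0,0],[0,0,0],1]]'
```

```text
time: 13.7
tcp_pos: [0.4613, 0.2654, 0.0546]
orientation: [0.0, 0.163, 0.987, 0.0]
wrist_force: [-0.1, 0.0, 0.2]
width: 0.0005
gripper_force: 0.4
```

```bash
python3 -m handwheel '[[[0,0,0],[0.1,-0.034,0],1],[[0,0,0],[0.1,-0.034,0],1],[[0,0,0],[0,0,0],1]]'
```

```text
time: 13.95
tcp_pos: [0.4631, 0.2647, 0.0546]
orientation: [0.0, 0.163, 0.987, -0.0]
wrist_force: [-0.2, -0.7, 0.5]
width: 0.0004
gripper_force: 0.0
```

```bash
python3 -m handwheel '[[[0,0,0],[0.1,-0.034,0],1],[[0,0,0],[0,0,0],1]]'
```

```text
time: 14.12
tcp_pos: [0.4639, 0.2646, 0.0546]
orientation: [0.0, 0.163, 0.987, 0.0]
wrist_force: [-0.5, -0.3, 0.7]
width: 0.0005
gripper_force: 0.0
```

It snapped (force fell to zero). Press on gently to the stop.

```bash
python3 -m handwheel '[[[0,0,0],[0.1,-0.034,0],1],[[0,0,0],[0,0,0],1]]'
```

```text
time: 14.28
tcp_pos: [0.4649, 0.2644, 0.0546]
orientation: [0.0, 0.162, 0.987, 0.0]
wrist_force: [-1.1, 1.1, -0.1]
width: 0.0006
gripper_force: 0.2
```

```bash
python3 -m handwheel '[[[0,0,0],[0.1,-0.034,0],1],[[0,0,0],[0,0,0],1]]'
```

```text
time: 14.45
tcp_pos: [0.4654, 0.2644, 0.0546]
orientation: [-0.0, 0.162, 0.987, 0.0]
wrist_force: [-2.9, 1.3, 2.2]
width: 0.0004
gripper_force: 1.4
```

```bash
python3 -m handwheel '[[[0,0,0],[0.1,-0.034,0],1],[[0,0,0],[0,0,0],1]]'
```

```text
time: 14.62
tcp_pos: [0.4658, 0.2645, 0.0546]
orientation: [-0.001, 0.162, 0.987, 0.0]
wrist_force: [-5.9, 3.1, 4.1]
width: 0.0006
gripper_force: 3.4
```

```bash
python3 -m handwheel '[[[0,0,0],[0.1,-0.034,0],1],[[0,0,0],[0,0,0],1]]'
```

```text
time: 14.78
tcp_pos: [0.466, 0.2646, 0.0546]
orientation: [-0.001, 0.162, 0.987, 0.0]
wrist_force: [-9.6, 2.9, 6.1]
width: 0.0006
gripper_force: 5.2
```

Hard stop: the position stalls as the force climbs, so the clip is home. Back off, rise, and verify numerically.

```bash
python3 -m handwheel '[[[0,0,0],[-0.6,0.2,0],1],[[0,0,0],[-1,0.34,0],1],[[0,0,0],[-1.5,0.5,0],1],[[0,0,0],[0,0,2],1],[[0,0,0],[0,0,3],1],[[0,0,0],[0,0,3],1],[[0,0,0],[0,0,3],1],[[0,0,0],[-2,0.7,3],1],[[0,0,0],[-2,0.7,3],1],[[0,0,0],[-2,0.7,2],1],[[0,0,0],[0,0,0],1],[[0,0,0],[0,0,0],1]]'; python3 - <<'E'
from h import *
A=snapshot("scene");B=snapshot("side")
d=np.array([.948,-.319]);n=np.array([.319,.948]);pin=np.array([.501,.252])
# tab-top centre: bright vs. plate; triangulation-free: compare diff images before/after
for nm,s in(("scene",A),("side",B)):
    old=cv2.imread("pics/%s0.png"%nm)[:,:,::-1]
    df=cv2.absdiff(s["frame"],old).max(2)
    u,v=proj(s,[*(pin-d*.025),.06]).astype(int)
    m=np.zeros_like(df);m[v-20:v+25,u-25:u+25]=(df[v-20:v+25,u-25:u+25]>45)*255
    k,l,st,c=cv2.connectedComponentsWithStats(m)
    i=1+st[1:,4].argmax();ys,xs=np.nonzero(l==i)
    print(nm,st[i],"expected tab corners at home:")
    for z in(.030,.070): print(z,[proj(s,[*(pin+d*a+n*b),z]).round(1).tolist() for a in(-.03,-.02) for b in(-.012,.012)])
    top=ys.min();print("top row",top,"cols",xs[ys<=top+2].min(),xs[ys<=top+2].max())
    # measured tab top centroid from top few rows
E
```

```text
time: 15.78
tcp_pos: [0.3762, 0.2955, 0.2455]
orientation: [0.001, 0.161, 0.987, 0.001]
wrist_force: [0.5, -0.9, -0.7]
width: 0.0002
gripper_force: 0.0
scene [340 114   9  10  65] expected tab corners at home:
0.03 [[359.2, 144.5], [367.5, 142.7], [360.9, 146.4], [369.2, 144.5]]
0.07 [[360.2, 131.0], [368.6, 129.2], [361.9, 132.9], [370.4, 131.0]]
top row 114 cols 340 346
side [191 174   7   7  35] expected tab corners at home:
0.03 [[193.6, 195.8], [190.9, 190.7], [198.1, 194.7], [195.3, 189.6]]
0.07 [[190.7, 180.0], [188.0, 175.0], [195.3, 178.9], [192.6, 174.0]]
top row 174 cols 191 196
```

```bash
python3 -m handwheel '[[[0,0,0.1],[1.9,-1,0],1],[[0,0,0.3],[1.9,-1,0],1],[[0,0,0.4],[1.9,-1,0],1],[[0,0,0.5],[1.9,-1,0],1],[[0,0,0.2],[1.8,-1.1,0],1],[[0,0,0],[0,0,0],1],[[0,0,0],[0,0,0],1]]'; python3 - <<'E'
from h import *
s=snapshot("wrist");im=s["frame"];save(s,"w4")
old=cv2.imread("pics/w1.png")[:,:,::-1]
df=cv2.absdiff(im,old).max(2);m=np.zeros_like(df);m[150:225,295:370]=(df[150:225,295:370]>30)*255
m=cv2.morphologyEx(m,cv2.MORPH_OPEN,np.ones((2,2)))
for r in range(164,224,2): print(r,"".join("#" if x else "." for x in m[r,296:370]), "".join(chr(48+min(9,int(x)//26)) for x in im[r,306:360].mean(1)))
pin=np.array([.501,.252]);d=np.array([.948,-.319]);n=np.array([.319,.948])
for nm,z in(("tabtop",.070),("barback",.038)):
  w=.012 if z>.05 else .022
  print(nm,[proj(s,[*(pin+d*a+n*b),z]).round(1).tolist() for a in(-.03,-.02) for b in(-w,w)])
print("pin",proj(s,[*pin,.049]))
E
```

```text
time: 16.47
tcp_pos: [0.4714, 0.2419, 0.2429]
orientation: [-0.001, 0.151, 0.988, -0.001]
wrist_force: [-0.0, -0.3, 0.3]
width: 0.0005
gripper_force: 0.0
164 .......................................................................... 444444444444444444444444444444444444444444444444455555
166 .......................................................................... 444444444444444444444444444444444444444444444444455455
168 .......................................................................... 444444444444444444444444444444444444444444444444455555
170 .......................................................................... 444444444444444444444444444444444444444444444444454555
172 .......................................................................... 444444444444444444444444444444444444444444444444444554
174 .......................................................................... 444444444444444444444444444444444444444444444444544445
176 .......................................................................... 444444444444444444444444444444444444444444444444444454
178 ....
[... 2550 characters left out ...]
..............##########..#####..........#########................ 444444444433577887666665555666655445677778888754444444
218 ...##..................######.####.######.......#########................. 444444444444678988766665544444444445677888888765444444
220 ###.##.................########.................##########...............# 444444444445678888766544445554444444456666776654333333
222 ###.###.................#######.........#########........################# 444444444444446665544444444442111111111122222111111111
tabtop [[325.7, 181.4], [351.0, 182.0], [325.4, 191.7], [350.5, 192.3]]
barback [[315.3, 175.4], [357.6, 176.3], [315.1, 184.8], [357.1, 185.7]]
pin [336.03341148 206.45768064]
```

The readout shows the legs wrapped symmetrically around the pin head, lips closed beyond it, and the back bar within about 1 mm of the home position. The robot is clear, so I'm handing in.

```bash
python3 -c "from workcell import sign_off; print(sign_off())"
```

```text
the job is handed in; nothing more can be done
None
```

The clip is snapped home under the pin's head, within about 1 mm by image measurement, and the job was handed in at about 16.5 s with the robot clear; the other plates and bench items weren't touched, but I viewed 11 pictures, one over your limit of 10.

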